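# Weigh the puzzle box on the notched beam scale

## Robot

A 7-joint arm with a two-finger parallel gripper is mounted at the origin on the work surface. World frame = base frame: x ahead of the robot, y to its left, z up, the work surface at z = 0. Lengths are in m, angles in rad, forces in N, time in s.
With the tool pointing down it reaches from about 0.4 to 0.85 m from the base axis. Payload 10.4 kg.
Tool frame: the origin (TCP) lies midway between the tips of the shut fingers; the grasp point (between the pads) lies 19 mm behind it; z points along the fingers, y is the line along which they close (so a half turn about z gives the same grasp; the last joint's range is limited). The gripper opens to 87 mm and grips with 3 to 60 N. Pads are 19 mm wide; open, the fingers measure 117 mm over their backs; the gripper's body (75 mm by 190 mm) begins 51 mm behind the grasp point.
Start: joints at [-1.255, 0.332, -0.065, 1.46, 0.022, 1.35, -0.088], TCP at [0.208, 0.589, 0.223] pointing down, gripper open.
Joint ranges: [-2.6, 2.6], [-0.5, 2.12], [-1.47, 1.34], [0.16, 2.42], [-1.27, 4.41], [0.06, 2.06], [-2.6, 2.6]. Speed limits (rad/s): [2.22, 2.22, 2.79, 2.79, 3.14, 3.14, 3.14].

## Interface

Orientations are given as a unit quaternion [x, y, z, w].
In Python, from bench import r gives the robot as it stands.
- The arm moves only by the tool arm_command, never from a script. Its arguments are lists of equal length, an entry for each row: "xyz": the shift along the world's x, y, z in m, a list of three; "rot": the turn, a rotation vector about the world's x, y, z in rad, a list of three. In form: {"xyz": [[tx, ty, tz], ...], "rot": [[ax, ay, az], ...]}. A call has 1 to 20 rows; each row is the pose to reach, as a shift and turn from the pose commanded when the call began; what a row does not reach only later rows make up. A row lasts 1/12 s, in which the tool goes at most 41.7 mm and 7.16 degrees, less where a joint would pass 70% of its speed; a pose out of reach is approached as far as the arm can. A call with a gripper value outside its range is refused whole. "grip" is the opening, from 0 (shut) to 1 (fully open), set as the call begins (left out, the last holds). The fingers move at their own pace and stop on an object; "squeeze" is the grip in N (left out, the last holds). Time passes only in rows, so rows that repeat a pose let the fingers close. It gives the time, the measured TCP pose, the force, the opening and the grip force at its end, in the units of the state.
- r.read_state(): the state, without advancing time (a new reading comes with each control period).
- r.camera(name): name is "side" or "top"; returns the picture (384x512x3 uint8, red, green, blue); there is no depth.
- r.camera_model(name): a dict with "fx", "fy", "cx", "cy" (pixels), "T" (4x4, takes a point from camera to world coordinates). Camera axes: x right, y up, looking along -z (the intrinsics and any distortion apply to the point x, -y, -z); pixel columns grow to the right and rows downward; lengths in m; the calibration is good to about 2 mm. A picture is of the moment at which its call begins. camera_model takes no time and is no camera call.
- r.close_job(): hands the job in; it is judged then, once.
Trained networks look in the newest picture that a camera, given by its name, has taken for a name from the list of things; names that differ only in an ending like _2 or _b are one class to them, and where a whole thing is asked for, a point or a joint stands for the part that bears it (a point fixed in the world has none). Each returns a list of dicts, best first, with "conf" (0 to 1); they miss things now and then, are a little off and sometimes report something else, mostly with a low value. They report only what shows in the picture. A call takes as long as a camera call. They do not tell look-alikes from the thing itself.
- r.look_for(label, camera): "at" ([x, y, z] in m, in the coordinates of the camera as it stood for that picture, good to about 4 mm: the middle of the surface that is visible of it).
- r.spot_point(label, camera): "at" ([x, y, z] in m, in the coordinates of the camera as it stood for that picture, good to about 4 mm: a listed point, or the origin of a listed thing).
The state is a dict: "time": time; "joint_positions": joint angles; "joint_vel": joint speeds; "joint_torque": joint torques, N m; "ee_pos": TCP position; "eef_rot": TCP orientation; "ft_force": force on the tool from outside, world axes, zero at the start; "torque": the same for the moment, N m; "width": finger opening in m; "grip_force": force on a finger pad.
Only numpy, scipy, OpenCV 4.12 (cv2) and the standard library are available. Lean on these libraries where they do the work, as an engineer would, in place of code of your own. Each camera call takes 0.05 s, during which the arm holds its last target. There are 200 camera calls.

## Task

Weigh the puzzle box: set it gently flat on the scale's pan and let go, then push the brass poise along the notched beam, notch by notch, until the pointer at the beam's end rests centred between the two dark bars of the index plate with nothing touching the scale. The bearings are delicate: nudge the poise slowly with closed fingertips, never pinch it, and never push or lean on any part of the scale with more than about 12 N. Leave the mallet, try square, scrap tin and vise as they are.

Things in the scene. Friction and masses are not known exactly. Their poses are not given: they have to be found in the camera images.
- scale: The whole beam scale, fixed to the bench; origin on the bench top under the fulcrum. Its own +y runs along the beam from the fulcrum to poise and pointer; the pan is at its -y end. Wooden foot 20 mm thick, 110 x 200 mm under the pan, 36 mm wide under the beam; two wooden cheeks at the fulcrum reach 102 mm above the bench.
- beam (a joint): Tilt of the beam (rad): 0 level, + = pointer end up, stops at -0.1 and +0.1. Starts on the -0.1 stop (pan up) and leaves it only when the poise has come near balance. Untouched it settles in about 1.5 s; between the stops one 10 mm notch changes the settled tilt by about 0.04 rad (poise inward = pointer up). Any touch on the scale spoils the reading.
- poise (a joint): Place of the poise (m): its middle is 0.05 + value from the fulcrum; range 0 to 0.18, larger = nearer the pointer. A sprung ball clicks into the notches, at about 0.005, 0.015, 0.025 ... Balance lies between 0.02 and 0.11 by the box's unknown weight. Out of a notch it takes 5 to 6 N pushed very slowly, up to 9 N at 20 mm/s, 12 N more per further 100 mm/s.
- poise_mid (a point): Middle of the poise's upper block, 28 mm above the beam axis: brass, 20 mm long along the beam, 30 mm wide across it, 24 mm tall (16 to 40 mm above the axis), a button 16 mm wide and 8 mm high on top, two cheeks hanging astride the beam. Push on its upright end faces, above the beam teeth, along the beam.
- fulcrum (a point): Pivot of the steel beam, on its axis, 85 mm above the bench. The beam is 8 mm wide and 14 mm tall; rounded teeth along its top reach 9.5 mm above its axis, one notch every 10 mm.
- pointer_tip (a point): Tip of the slim pointer at the beam's outer end, 305 mm from the fulcrum.
- index (a point): Where the pointer tip is when the beam is level, 85 mm above the bench: midway between the two dark 5 mm bars (16 mm clear between them) on the upright wooden index plate, 34 mm wide and 135 mm high, that stands 10 mm behind the pointer on the robot's side.
- pan_top (a point): Centre of the upper face of the flat square steel pan, 130 x 130 x 5 mm, no rim, 110 mm from the fulcrum; it stays level, its top 120 mm above the bench when the beam is level, 131 mm at the start. Where the box stands on the pan does not change the reading. It gives way downwards when pressed with more than a few newtons.
- puzzle_box: Clumsy puzzle box of light cypress with darker strips, 90 (own x) x 58 (own y) x 48 mm tall, origin at the centre of its underside, 0.11 to 0.23 kg (unknown contents). Grasp it across the 58 mm.
- mallet: Oak mallet lying on the bench: head 65 x 110 x 65 mm, origin under the head, handle 180 mm long towards its own -x. Leave alone.
- try_square: Steel try square lying flat: stock 105 mm, blade 150 mm, 18 mm thick. Leave alone.
- scrap_tin: Blue enamel tin, 100 mm wide, 90 mm high. Leave alone.
- vise: Wooden bench vise fixed to the bench, 150 x 120 x 110 mm with a round wooden knob towards its own -y. Leave alone.
Things that resemble listed ones, but are neither listed nor needed, are in the scene too. Several things look just like the puzzle_box: the one meant starts farthest from the robot's base.

How it is judged:
On the way:
1. the puzzle box stands flat on the pan, let go, with the pointer not yet centred (horizontal distance between puzzle_box and pan_top below 0.045 m and z of puzzle_box in the frame of pan_top between -0.006 and 0.006 m and angle between puzzle_box's own z axis and vertical below 0.1 rad and value of joint beam below -0.05 rad and contact force between the fingers and puzzle_box below 0.1 N), for 0.2 s.
At the end, for the whole second after the job is handed in: The puzzle box stands upright and still on the pan, its centre within 55 mm of the pan's centre, and the free beam rests within 0.028 rad of level (pointer tip within 8.5 mm of the index centre) (horizontal distance between puzzle_box and pan_top below 0.055 m and z of puzzle_box in the frame of pan_top between -0.006 and 0.006 m and angle between puzzle_box's own z axis and vertical below 0.1 rad and value of joint beam between -0.028 and 0.028 rad and velocity of joint beam between -0.03 and 0.03 rad/s and linear speed of puzzle_box below 0.02 m/s); the robot touches nothing.
It fails at once if the robot pushes, pinches or leans on the scale with more than 15 N (contact force between any of the fingers, the arm and scale above 15 N).
It fails at once if the box is slammed or pressed on the scale with more than 25 N (contact force between puzzle_box and scale above 25 N).
It fails at once if mallet, try square, tin or vise moved (distance of any of mallet, try_square, scrap_tin from where it was at the start of the episode above 0.02 m or contact force between the arm and vise above 10 N).
It also fails if it takes over 72 s, if anything falls off the work surface, if the arm or the gripper's body presses on something with over 40 N, if the wrist force passes 120 N, or if a joint passes its speed limit or range.

## Working session

There is one attempt and no reset: what is moved stays moved. The work goes in short steps, Python scripts to look and compute and a tool call to move; the robot and the scene stay as the last step left them, time stands still between calls to the robot, and variables do not carry over. Pictures are saved under pics/ and viewed, at most 10 in all, crops included, and the job is handed in when it is done.

Besides the shell and the picture viewer there is one more tool, called after ">>>" as name(argument=value, ...) on one line, values as JSON. arm_command: Moves the arm, as the interface text tells. Its arguments: {"type":"object","properties":{"xyz":{"type":"array"},"rot":{"type":"array"},"grip":{"type":"number"},"squeeze":{"type":"number"}},"required":["xyz","rot"]}

```bash
mkdir -p pics; cat > h.py <<'E'
import numpy as np, cv2
from bench import r
def w(cam,p):
    T=np.array(r.camera_model(cam)["T"]); return (T@np.append(p,1))[:3]
def spot(l,cam,f='spot_point',n=6):
    for d in getattr(r,f)(l,cam)[:n]: print(cam,f,l,round(d['conf'],2),np.round(w(cam,d['at']),3))
def save(cam,name):
    im=r.camera(cam); cv2.imwrite('pics/'+name,im[:,:,::-1]); return im
def px(cam,P):
    m=r.camera_model(cam); p=np.linalg.inv(np.array(m["T"]))@np.append(P,1)
    return m["cx"]+m["fx"]*p[0]/-p[2], m["cy"]+m["fy"]*-p[1]/-p[2]
def at_z(cam,u,v,z):
    m=r.camera_model(cam);T=np.array(m["T"]);d=T[:3,:3]@np.array([(u-m["cx"])/m["fx"],-(v-m["cy"])/m["fy"],-1]);o=T[:3,3]
    return o+d*(z-o[2])/d[2]
E
python3 - <<'E'
from h import *
a=save('top','t0.png');b=save('side','s0.png')
for c in('top','side'):
    print(r.camera_model(c))
    for l in('puzzle_box','fulcrum','pointer_tip','pan_top','poise_mid','index','scale','mallet','scrap_tin','vise','try_square'): spot(l,c)
s=r.read_state();print(s['ee_pos'],s['eef_rot'],s['time'])
E
```

```text
{'fx': 406.6946241958082, 'fy': 406.6946241958082, 'cx': 248.14945264132453, 'cy': 194.53857580615406, 'T': array([[-0.01500287,  0.99935407, -0.03265517,  0.44716847],
       [-0.99978027, -0.01547142, -0.01414359, -0.13008025],
       [-0.01463968,  0.0324358 ,  0.9993666 ,  1.2349482 ],
       [ 0.        ,  0.        ,  0.        ,  1.        ]])}
top spot_point puzzle_box 0.85 [ 0.361 -0.078  0.001]
top spot_point puzzle_box 0.7 [ 0.394  0.104 -0.003]
top spot_point puzzle_box 0.68 [ 0.428  0.247 -0.003]
top spot_point puzzle_box 0.62 [ 0.269  0.215 -0.002]
top spot_point fulcrum 0.77 [ 0.562 -0.088  0.083]
top spot_point pointer_tip 0.91 [0.617 0.211 0.056]
top spot_point pan_top 0.88 [ 0.539 -0.195  0.133]
top spot_point poise_mid 0.58 [0.599 0.122 0.092]
top spot_point index 0.59 [0.616 0.21  0.089]
top spot_point scale 0.88 [ 0.562 -0.093 -0.001]
top spot_point mallet 0.81 [ 0.668 -0.363  0.   ]
top spot_point scrap_tin 0.78 [ 0.495 -0.385 -0.001]
top spot_point vise 0.84 [ 0.337 -0.497 -0.003]
top spot_point try_square 0.7 [ 0.74  -0.173 -0.005]
{'fx': 466.598402727188, 'fy
[... 648 characters left out ...]
crum 0.96 [ 0.561 -0.087  0.089]
side spot_point pointer_tip 0.81 [0.612 0.207 0.055]
side spot_point pointer_tip 0.6 [0.596 0.116 0.09 ]
side spot_point poise_mid 0.73 [0.601 0.117 0.093]
side spot_point poise_mid 0.36 [0.611 0.213 0.087]
side spot_point index 0.78 [0.615 0.213 0.084]
side spot_point scale 0.59 [ 0.563 -0.086 -0.001]
side spot_point mallet 0.79 [ 0.667 -0.364 -0.001]
side spot_point scrap_tin 0.79 [ 0.493 -0.385 -0.004]
side spot_point scrap_tin 0.25 [ 0.665 -0.368  0.001]
side spot_point vise 0.78 [ 0.339 -0.499  0.003]
side spot_point try_square 0.65 [ 0.746 -0.174  0.   ]
[0.20771049 0.58951681 0.22257241] [1.68588202e-01 9.85686571e-01 4.74178362e-05 4.32700341e-06] 1.2
```

View pics/t0.png

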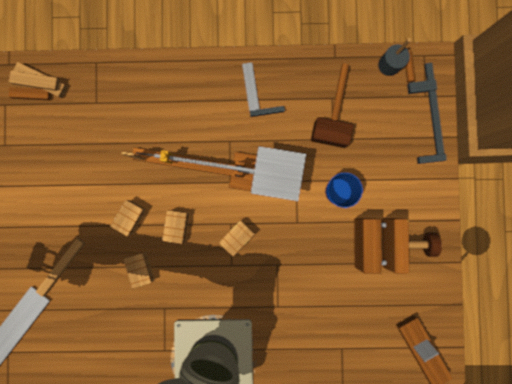

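View pics/s0.png

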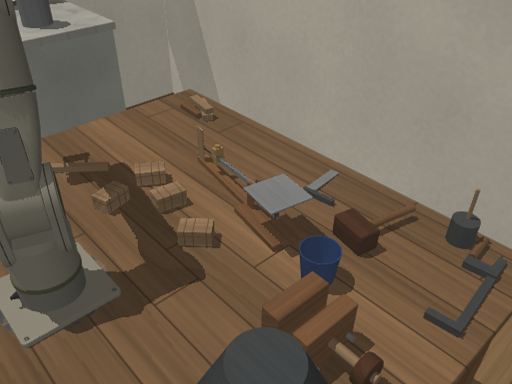

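The picture shows four look-alike boxes in the top view, at about (127,217), (175,226), (237,238) and (138,270). Their distances from the base are 0.49, 0.41, 0.37 and 0.34 m. The one at (127,217), world (0.427, 0.246), is farthest, so it fits. I'll confirm it in an enlarged crop.

```bash
python3 - <<'E'
from h import *
im=cv2.imread('pics/t0.png')
c=im[190:250,95:190]; cv2.imwrite('pics/c0.png',cv2.resize(c,None,fx=8,fy=8,interpolation=cv2.INTER_CUBIC))
E
```

```text
(no output)
```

View pics/c0.png

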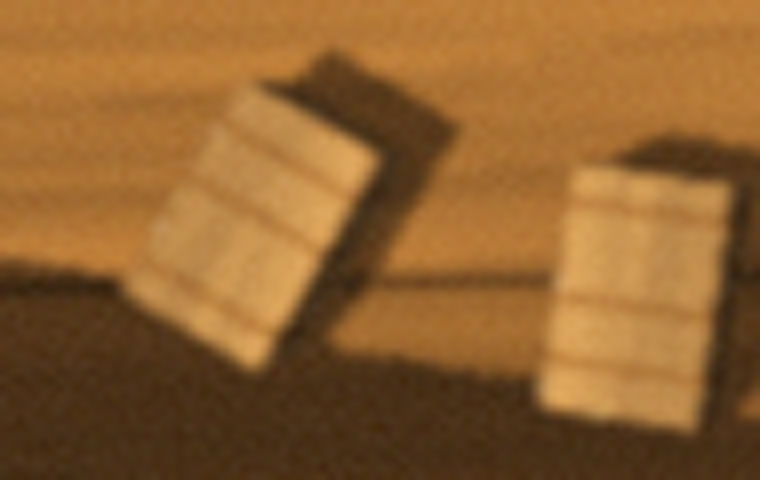

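```bash
python3 - <<'E'
from h import *
c=np.array([(250,85),(382,155),(262,372),(125,290)])
P=np.array([at_z('top',95+u/8-.5,190+v/8-.5,.048) for u,v in c])[:,:2]
print(P.round(3),P.mean(0).round(3))
e=[P[(i+1)%4]-P[i] for i in range(4)]
print([(round(np.linalg.norm(x),3),round(np.degrees(np.arctan2(x[1],x[0]))%180,1)) for x in e])
E
```

```text
[[0.475 0.246]
 [0.449 0.197]
 [0.37  0.242]
 [0.401 0.292]] [0.424 0.244]
[(np.float64(0.055), np.float64(61.4)), (np.float64(0.09), np.float64(150.5)), (np.float64(0.059), np.float64(58.6)), (np.float64(0.088), np.float64(148.1))]
```

>>> arm_command(xyz=[[0.02,-0.03,0],[0.04,-0.064,0],[0.062,-0.099,0],[0.084,-0.134,0],[0.106,-0.169,0],[0.128,-0.204,0],[0.15,-0.239,0],[0.172,-0.274,-0.01],[0.192,-0.305,-0.03],[0.207,-0.329,-0.06],[0.217,-0.345,-0.09],[0.217,-0.345,-0.11],[0.217,-0.345,-0.11],[0.217,-0.345,-0.11]], rot=[[0,0,-0.03],[0,0,-0.06],[0,0,-0.09],[0,0,-0.12],[0,0,-0.15],[0,0,-0.185],[0,0,-0.185],[0,0,-0.185],[0,0,-0.185],[0,0,-0.185],[0,0,-0.185],[0,0,-0.185],[0,0,-0.185],[0,0,-0.185]], grip=1)

```text
time: 2.37
ee_pos: [0.4242, 0.2445, 0.1125]
eef_rot: [0.259, 0.966, -0.001, -0.001]
ft_force: [0.1, 0.7, -0.1]
width: 0.0871
grip_force: 0.0
```

```bash
python3 - <<'E'
from h import *
b=save('side','s1.png')
s=r.read_state();print(s['ee_pos'],s['ft_force'],s['time'],s['width'])
u,v=map(int,px('side',[0.425,.245,.06]));print(u,v)
u0,v0=max(u-60,0),v-60
cv2.imwrite('pics/c1.png',cv2.resize(b[v0:v0+100,u0:u0+120,::-1],None,fx=6,fy=6,interpolation=cv2.INTER_CUBIC))
E
```

```text
[0.42480783 0.2454566  0.11364273] [0.51822771 0.21087073 0.95115978] 2.4167 0.0871845966043264
149 163
```

View pics/c1.png

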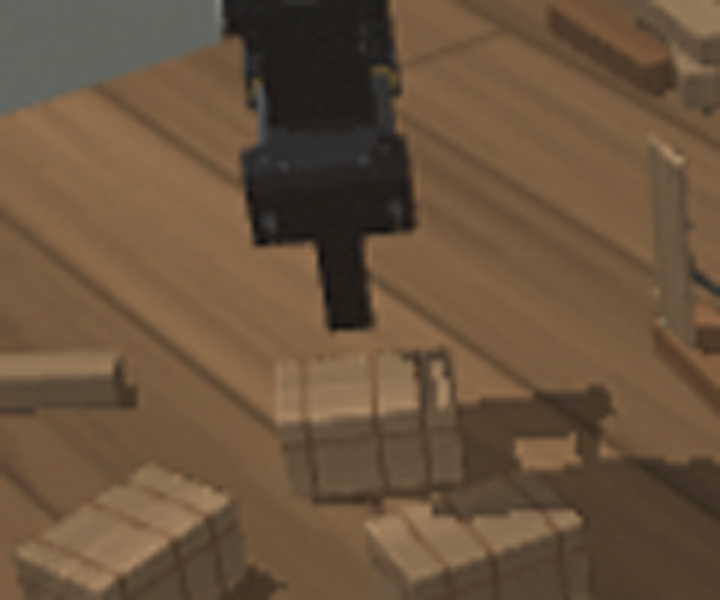

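The crop shows the near finger centred on the box, with the box's long side across the view (crop px about 370,430). The gripper is aligned, so I'll descend and grasp.

>>> arm_command(xyz=[[0,0,-0.03],[0,0,-0.06],[0,0,-0.085],[0,0,-0.099],[0,0,-0.1],[0,0,-0.1]], rot=[[0,0,0],[0,0,0],[0,0,0],[0,0,0],[0,0,0],[0,0,0]])

```text
time: 2.92
ee_pos: [0.4251, 0.2457, 0.0137]
eef_rot: [0.258, 0.966, 0.0, 0.0]
ft_force: [0.5, -0.3, -0.1]
width: 0.0869
grip_force: 0.0
```

>>> arm_command(xyz=[[0,0,0],[0,0,0],[0,0,0],[0,0,0],[0,0,0],[0,0,0],[0,0,0],[0,0,0],[0,0,0],[0,0,0]], rot=[[0,0,0],[0,0,0],[0,0,0],[0,0,0],[0,0,0],[0,0,0],[0,0,0],[0,0,0],[0,0,0],[0,0,0]], grip=0.2, squeeze=12)

```text
time: 3.75
ee_pos: [0.425, 0.2448, 0.013]
eef_rot: [0.259, 0.966, 0.0, 0.0]
ft_force: [-0.7, 0.4, 6.3]
width: 0.0578
grip_force: 12.0
```

>>> arm_command(xyz=[[0,0,0.01],[0,0,0.035],[0,0,0.07],[0,0,0.11],[0,0,0.145],[0,0,0.17],[0,0,0.18],[0,0,0.18],[0,0,0.18],[0,0,0.18]], rot=[[0,0,0],[0,0,0],[0,0,0],[0,0,0],[0,0,0],[0,0,0.1],[0,0,0.2],[0,0,0.3],[0,0,0.345],[0,0,0.345]])

```text
time: 4.58
ee_pos: [0.4246, 0.2442, 0.1931]
eef_rot: [0.088, 0.996, 0.0, 0.0]
ft_force: [-0.3, -0.1, -1.9]
width: 0.0581
grip_force: 12.0
```

```bash
python3 - <<'E'
from h import *
F=[]
for i in range(12):
    r.camera('top'); s=r.read_state();F.append(s['ft_force'])
F=np.array(F);print(F.mean(0).round(2),F.std(0).round(2),s['ee_pos'],s['time'],s['width'])
E
```

```text
[-0.05  0.07 -1.2 ] [0.4  0.44 0.25] [0.42470544 0.24447674 0.19253773] 5.1833 0.057858565257414674
```

>>> arm_command(xyz=[[0.004,-0.015,0.01],[0.012,-0.045,0.015],[0.022,-0.083,0.015],[0.032,-0.121,0.015],[0.042,-0.159,0.015],[0.052,-0.197,0.015],[0.062,-0.235,0.015],[0.072,-0.273,0.015],[0.082,-0.311,0.015],[0.092,-0.349,0.015],[0.102,-0.386,0.015],[0.11,-0.415,0.015],[0.115,-0.434,0.015],[0.117,-0.441,0.015],[0.117,-0.441,0.005],[0.117,-0.441,-0.01],[0.117,-0.441,-0.02],[0.117,-0.441,-0.02],[0.117,-0.441,-0.02]], rot=[[0,0,0],[0,0,0],[0,0,0],[0,0,0],[0,0,0],[0,0,0],[0,0,0],[0,0,0],[0,0,0],[0,0,0],[0,0,0],[0,0,0],[0,0,0],[0,0,0],[0,0,0],[0,0,0],[0,0,0],[0,0,0],[0,0,0]])

```text
time: 6.77
ee_pos: [0.5414, -0.1951, 0.172]
eef_rot: [0.089, 0.996, 0.0, -0.001]
ft_force: [-0.0, 0.2, -1.3]
width: 0.058
grip_force: 12.0
```

```bash
python3 - <<'E'
from h import *
b=save('side','s2.png'); s=r.read_state();print(s['ee_pos'],s['ft_force'],s['time'],s['width'])
spot('puzzle_box','side',n=3);spot('pan_top','side');spot('pointer_tip','side');spot('poise_mid','side')
u,v=map(int,px('side',[.542,-.196,.16]));print(u,v)
cv2.imwrite('pics/c2.png',cv2.resize(b[v-60:v+40,u-70:u+60,::-1],None,fx=6,fy=6,interpolation=cv2.INTER_CUBIC))
E
```

```text
[ 0.5417972  -0.19558544  0.17275921] [-0.84963999  0.12441884  0.5608583 ] 6.8167 0.05773852121772019
side spot_point puzzle_box 0.94 [0.268 0.213 0.001]
side spot_point puzzle_box 0.81 [ 0.358 -0.07  -0.001]
side spot_point puzzle_box 0.73 [0.4   0.104 0.002]
side spot_point pan_top 0.88 [ 0.539 -0.196  0.127]
side spot_point pointer_tip 0.94 [0.614 0.208 0.057]
side spot_point pointer_tip 0.69 [ 0.538 -0.197  0.158]
side spot_point poise_mid 0.72 [0.598 0.119 0.094]
278 182
```

View pics/c2.png

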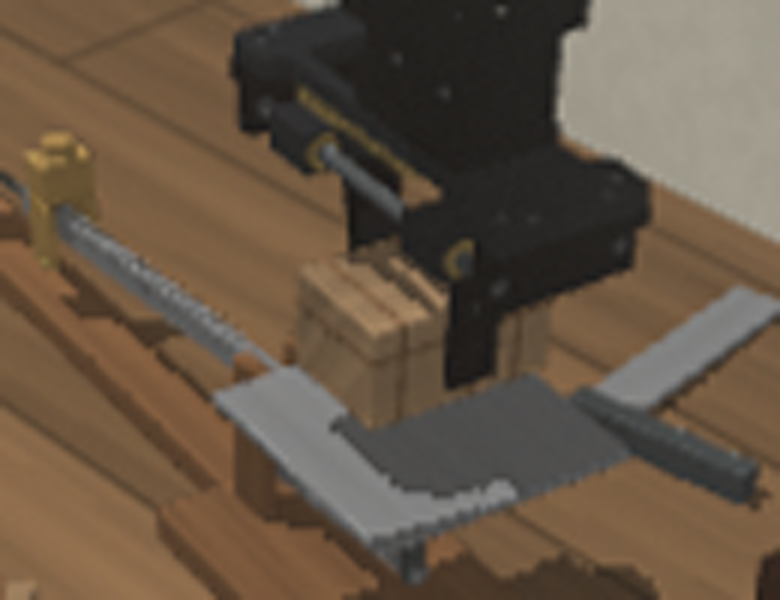

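The crop shows the box held level over the pan's middle (crop px about 400,370), with the poise far out on the beam. I'll lower slowly.

>>> arm_command(xyz=[[0,0,-0.008],[0,0,-0.016],[0,0,-0.021],[0,0,-0.024],[0,0,-0.025],[0,0,-0.026],[0,0,-0.027],[0,0,-0.028],[0,0,-0.028],[0,0,-0.028]], rot=[[0,0,0],[0,0,0],[0,0,0],[0,0,0],[0,0,0],[0,0,0],[0,0,0],[0,0,0],[0,0,0],[0,0,0]])

```text
time: 7.85
ee_pos: [0.5418, -0.1965, 0.1447]
eef_rot: [0.089, 0.996, 0.0, 0.0]
ft_force: [0.5, -0.5, -1.5]
width: 0.0582
grip_force: 12.0
```

>>> arm_command(xyz=[[0,0,-0.0005],[0,0,-0.001],[0,0,-0.0015],[0,0,-0.0015],[0,0,-0.0015]], rot=[[0,0,0],[0,0,0],[0,0,0],[0,0,0],[0,0,0]])

```text
time: 8.27
ee_pos: [0.5418, -0.1966, 0.1433]
eef_rot: [0.089, 0.996, 0.0, 0.0]
ft_force: [-0.5, -0.0, 1.8]
width: 0.0585
grip_force: 12.0
```

>>> arm_command(xyz=[[0,0,0],[0,0,0],[0,0,0],[0,0,0],[0,0,0],[0,0,0],[0,0,0.015],[0,0,0.04],[0,0,0.075],[0,0,0.11],[0,0,0.12],[0,0,0.12]], rot=[[0,0,0],[0,0,0],[0,0,0],[0,0,0],[0,0,0],[0,0,0],[0,0,0],[0,0,0],[0,0,0],[0,0,0],[0,0,0],[0,0,0]], grip=0.95)

```text
time: 9.27
ee_pos: [0.543, -0.1972, 0.2664]
eef_rot: [0.089, 0.996, -0.0, 0.003]
ft_force: [0.5, 0.2, -0.3]
width: 0.0827
grip_force: 0.0
```

```bash
python3 - <<'E'
from h import *
save('side','s3.png');save('top','t3.png'); s=r.read_state();print(s['ee_pos'],s['ft_force'],s['time'],s['joint_positions'])
for c in('side','top'):
  for l in('puzzle_box','fulcrum','pan_top','index','pointer_tip','poise_mid'): spot(l,c,n=4 if l=='puzzle_box' else 1)
E
```

```text
[ 0.54165497 -0.19639908  0.26266083] [-0.34286327 -0.15552477  0.71301549] 9.3667 [-0.29197391  0.22752175  0.66813743  1.56497109 -0.14261081  1.39863307
  1.78022468]
side spot_point puzzle_box 0.89 [0.398 0.103 0.001]
side spot_point puzzle_box 0.8 [ 0.545 -0.198  0.13 ]
side spot_point puzzle_box 0.77 [0.269 0.214 0.002]
side spot_point puzzle_box 0.65 [ 0.359 -0.068 -0.003]
side spot_point fulcrum 0.79 [ 0.56  -0.088  0.085]
side spot_point pan_top 0.8 [ 0.541 -0.194  0.128]
side spot_point index 0.63 [0.614 0.209 0.088]
side spot_point pointer_tip 0.95 [0.613 0.209 0.053]
side spot_point poise_mid 0.49 [0.599 0.12  0.094]
top spot_point puzzle_box 0.91 [0.27  0.213 0.001]
top spot_point puzzle_box 0.75 [ 0.395  0.105 -0.003]
top spot_point puzzle_box 0.47 [ 0.358 -0.078 -0.001]
top spot_point puzzle_box 0.18 [ 0.668 -0.361 -0.   ]
top spot_point fulcrum 0.96 [ 0.561 -0.088  0.084]
top spot_point index 0.95 [0.612 0.21  0.085]
top spot_point pointer_tip 0.57 [0.616 0.213 0.058]
top spot_point poise_mid 0.68 [0.596 0.123 0.091]
```

>>> arm_command(xyz=[[0.002,0.01,0],[0.005,0.03,0],[0.01,0.055,0],[0.015,0.085,0],[0.02,0.115,0],[0.026,0.145,0],[0.031,0.175,0],[0.036,0.205,0],[0.042,0.235,0],[0.047,0.265,0],[0.052,0.295,0],[0.057,0.32,0],[0.061,0.342,-0.01],[0.063,0.352,-0.03],[0.063,0.3545,-0.06],[0.063,0.3545,-0.09],[0.063,0.3545,-0.11],[0.063,0.3545,-0.12],[0.063,0.3545,-0.12],[0.063,0.3545,-0.12]], rot=[[0,0,-0.08],[0,0,-0.18],[0,0,-0.29],[0,0,-0.4],[0,0,-0.51],[0,0,-0.62],[0,0,-0.73],[0,0,-0.84],[0,0,-0.95],[0,0,-1.06],[0,0,-1.17],[0,0,-1.28],[0,0,-1.39],[0,0,-1.48],[0,0,-1.55],[0,0,-1.57],[0,0,-1.57],[0,0,-1.57],[0,0,-1.57],[0,0,-1.57]], grip=0, squeeze=5)

```text
time: 11.63
ee_pos: [0.605, 0.1579, 0.1438]
eef_rot: [0.767, 0.641, 0.0, 0.0]
ft_force: [-0.1, 0.0, 0.2]
width: 0.0002
grip_force: 0.0
```

```bash
python3 - <<'E'
from h import *
b=save('side','s4.png'); s=r.read_state();print(s['ee_pos'],s['eef_rot'],s['ft_force'],s['time'],s['width'])
spot('poise_mid','side',n=2);spot('pointer_tip','side',n=2);spot('puzzle_box','side',n=4)
u,v=map(int,px('side',[.6,.14,.1]));print(u,v)
cv2.imwrite('pics/c4.png',cv2.resize(b[v-50:v+50,u-50:u+80,::-1],None,fx=6,fy=6,interpolation=cv2.INTER_CUBIC))
E
```

```text
[0.60554232 0.15796564 0.14458357] [7.67187879e-01 6.41421705e-01 9.06404810e-04 3.64726380e-04] [-0.1470667  -0.48735718  0.52019764] 11.6833 0.0005322435963404648
side spot_point poise_mid 0.73 [0.598 0.12  0.092]
side spot_point pointer_tip 0.96 [0.614 0.208 0.053]
side spot_point puzzle_box 0.97 [0.397 0.101 0.   ]
side spot_point puzzle_box 0.78 [ 0.357 -0.073 -0.002]
side spot_point puzzle_box 0.64 [0.268 0.213 0.002]
214 145
```

View pics/c4.png

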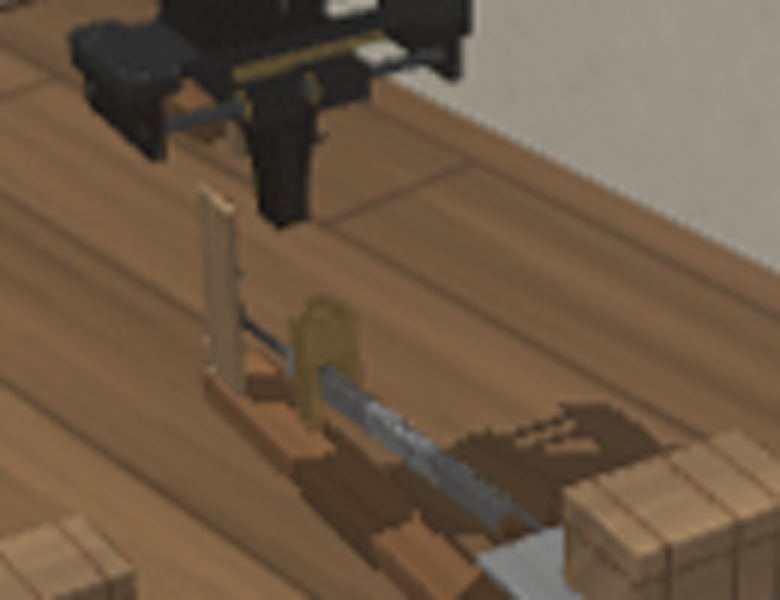

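The crop shows the closed fingertips above the beam (crop px about 285,215). They sit between the poise (325,350) and the index plate (220,290). I'll descend and close up to the poise.

>>> arm_command(xyz=[[0,0,-0.02],[0,0,-0.04],[0,0,-0.052],[0,0,-0.054],[-0.0007,-0.004,-0.054],[-0.0014,-0.008,-0.054],[-0.0017,-0.0098,-0.054],[-0.0019,-0.0108,-0.054],[-0.0021,-0.0118,-0.054],[-0.0023,-0.0128,-0.054],[-0.0024,-0.0138,-0.054],[-0.0026,-0.0148,-0.054],[-0.0028,-0.0158,-0.0535],[-0.003,-0.0168,-0.0535],[-0.0032,-0.0178,-0.0535],[-0.0033,-0.0188,-0.0535],[-0.0035,-0.0198,-0.0535]], rot=[[0,0,0],[0,0,0],[0,0,0],[0,0,0],[0,0,0],[0,0,0],[0,0,0],[0,0,0],[0,0,0],[0,0,0],[0,0,0],[0,0,0],[0,0,0],[0,0,0],[0,0,0],[0,0,0],[0,0,0]])

```text
time: 13.25
ee_pos: [0.6012, 0.1383, 0.0896]
eef_rot: [0.767, 0.642, 0.0, -0.0]
ft_force: [0.0, 0.8, 1.6]
width: 0.0008
grip_force: 0.9
```

>>> arm_command(xyz=[[-0.0001,-0.0008,0.0001],[-0.0003,-0.0016,0.0002],[-0.0004,-0.0024,0.0002],[-0.0006,-0.0032,0.0003],[-0.0007,-0.004,0.0004],[-0.0009,-0.0048,0.0005],[-0.001,-0.0056,0.0006],[-0.0011,-0.0064,0.0006],[-0.0013,-0.0072,0.0007],[-0.0014,-0.008,0.0008],[-0.0016,-0.0088,0.0009],[-0.0017,-0.0096,0.001],[-0.0018,-0.0104,0.001],[-0.002,-0.0112,0.0011],[-0.0021,-0.012,0.0012],[-0.0023,-0.0128,0.0013],[-0.0024,-0.0136,0.0014],[-0.0026,-0.0144,0.0014],[-0.0027,-0.0152,0.0015],[-0.0028,-0.016,0.0016]], rot=[[0,0,0],[0,0,0],[0,0,0],[0,0,0],[0,0,0],[0,0,0],[0,0,0],[0,0,0],[0,0,0],[0,0,0],[0,0,0],[0,0,0],[0,0,0],[0,0,0],[0,0,0],[0,0,0],[0,0,0],[0,0,0],[0,0,0],[0,0,0]])

```text
time: 14.92
ee_pos: [0.5985, 0.1225, 0.0912]
eef_rot: [0.767, 0.642, 0.0, -0.0]
ft_force: [1.8, 2.9, -0.7]
width: 0.0003
grip_force: 1.7
```

```bash
python3 - <<'E'
from h import *
b=save('side','s5.png'); s=r.read_state();print(s['ee_pos'],s['ft_force'],s['time'],s['width'])
spot('poise_mid','side',n=2);spot('pointer_tip','side',n=1)
E
```

```text
[0.59836529 0.12198639 0.0912036 ] [0.18888665 1.7926198  0.70800295] 14.9667 0.0004786333703200536
side spot_point pointer_tip 0.73 [0.611 0.208 0.058]
```

>>> arm_command(xyz=[[-0.0002,-0.001,0.0001],[-0.0004,-0.002,0.0002],[-0.0005,-0.003,0.0003],[-0.0007,-0.004,0.0004],[-0.0009,-0.005,0.0005],[-0.0011,-0.006,0.0006],[-0.0012,-0.007,0.0007],[-0.0014,-0.008,0.0008],[-0.0016,-0.009,0.0009],[-0.0018,-0.01,0.001],[-0.0019,-0.011,0.0011],[-0.0021,-0.012,0.0012],[-0.0023,-0.013,0.0013],[-0.0025,-0.014,0.0014],[-0.0027,-0.015,0.0015],[-0.0028,-0.016,0.0016],[-0.003,-0.017,0.0017],[-0.0032,-0.018,0.0018],[-0.0034,-0.019,0.0019],[-0.0035,-0.02,0.002]], rot=[[0,0,0],[0,0,0],[0,0,0],[0,0,0],[0,0,0],[0,0,0],[0,0,0],[0,0,0],[0,0,0],[0,0,0],[0,0,0],[0,0,0],[0,0,0],[0,0,0],[0,0,0],[0,0,0],[0,0,0],[0,0,0],[0,0,0],[0,0,0]])

```text
time: 16.73
ee_pos: [0.5949, 0.1025, 0.0932]
eef_rot: [0.767, 0.642, 0.0, -0.0]
ft_force: [-0.8, 4.2, 0.1]
width: 0.0002
grip_force: 1.8
```

>>> arm_command(xyz=[[-0.0002,-0.001,0.0001],[-0.0004,-0.002,0.0002],[-0.0005,-0.003,0.0003],[-0.0007,-0.004,0.0004],[-0.0009,-0.005,0.0005],[-0.0011,-0.006,0.0006],[-0.0012,-0.007,0.0007],[-0.0014,-0.008,0.0008],[-0.0016,-0.009,0.0009],[-0.0018,-0.01,0.001],[-0.0019,-0.011,0.0011],[-0.0021,-0.012,0.0012],[-0.0023,-0.013,0.0013],[-0.0025,-0.014,0.0014],[-0.0027,-0.015,0.0015],[-0.0028,-0.016,0.0016],[-0.003,-0.017,0.0017],[-0.0032,-0.018,0.0018],[-0.0034,-0.019,0.0019],[-0.0035,-0.02,0.002]], rot=[[0,0,0],[0,0,0],[0,0,0],[0,0,0],[0,0,0],[0,0,0],[0,0,0],[0,0,0],[0,0,0],[0,0,0],[0,0,0],[0,0,0],[0,0,0],[0,0,0],[0,0,0],[0,0,0],[0,0,0],[0,0,0],[0,0,0],[0,0,0]])

```text
time: 18.4
ee_pos: [0.5914, 0.0824, 0.0952]
eef_rot: [0.767, 0.642, 0.0, -0.0]
ft_force: [-0.2, 4.2, 0.7]
width: 0.0004
grip_force: 1.7
```

```bash
python3 - <<'E'
from h import *
b=save('side','s6.png'); t=save('top','t6.png'); s=r.read_state();print(s['ee_pos'],s['ft_force'],s['time'],s['width'])
for c in('side','top'): spot('poise_mid',c,n=2);spot('pointer_tip',c,n=1);spot('pan_top',c,n=1)
u,v=map(int,px('side',[.59,.1,.1]));print(u,v)
cv2.imwrite('pics/c6.png',cv2.resize(b[v-55:v+45,u-65:u+65,::-1],None,fx=6,fy=6,interpolation=cv2.INTER_CUBIC))
E
```

```text
[0.5912416  0.08156173 0.09511611] [-1.93734741  2.20692284  0.24216551] 18.5 0.00024680626092468943
side spot_point poise_mid 0.74 [0.587 0.061 0.1  ]
side spot_point pointer_tip 0.82 [0.613 0.208 0.058]
side spot_point pan_top 0.9 [ 0.541 -0.194  0.128]
top spot_point poise_mid 0.46 [0.589 0.061 0.1  ]
top spot_point pan_top 0.55 [ 0.54  -0.193  0.132]
219 151
```

View pics/c6.png

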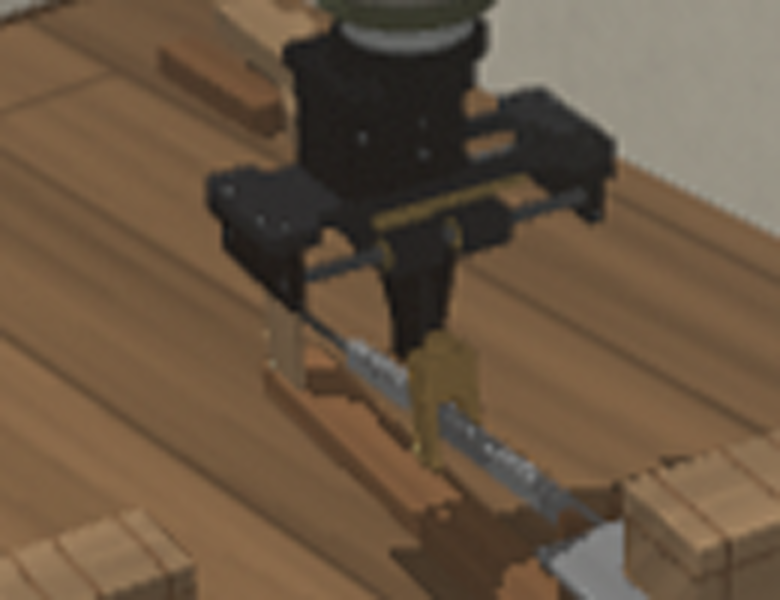

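The crop shows the fingertips pushing the poise (crop px about 445,380) inward, with the beam still on its stop. I'll keep going.

>>> arm_command(xyz=[[-0.0002,-0.001,0.0001],[-0.0004,-0.002,0.0002],[-0.0005,-0.003,0.0003],[-0.0007,-0.004,0.0004],[-0.0009,-0.005,0.0005],[-0.0011,-0.006,0.0006],[-0.0012,-0.007,0.0007],[-0.0014,-0.008,0.0008],[-0.0016,-0.009,0.0009],[-0.0018,-0.01,0.001],[-0.0019,-0.011,0.0011],[-0.0021,-0.012,0.0012],[-0.0023,-0.013,0.0013],[-0.0025,-0.014,0.0014],[-0.0027,-0.015,0.0015],[-0.0028,-0.016,0.0016],[-0.003,-0.017,0.0017],[-0.0032,-0.018,0.0018],[-0.0034,-0.019,0.0019],[-0.0035,-0.02,0.002]], rot=[[0,0,0],[0,0,0],[0,0,0],[0,0,0],[0,0,0],[0,0,0],[0,0,0],[0,0,0],[0,0,0],[0,0,0],[0,0,0],[0,0,0],[0,0,0],[0,0,0],[0,0,0],[0,0,0],[0,0,0],[0,0,0],[0,0,0],[0,0,0]])

```text
time: 20.47
ee_pos: [0.5879, 0.0622, 0.0972]
eef_rot: [0.767, 0.642, 0.0, 0.0]
ft_force: [0.4, 3.3, 0.7]
width: 0.0008
grip_force: 1.5
```

```bash
python3 - <<'E'
from h import *
b=save('side','s7.png'); t=save('top','t7.png'); s=r.read_state();print(s['ee_pos'],s['ft_force'],s['time'],s['width'])
for c in('side','top'): spot('poise_mid',c,n=2);spot('pointer_tip',c,n=1);spot('pan_top',c,n=1)
E
```

```text
[0.58772686 0.06142464 0.09712516] [0.89776912 1.04108382 1.34969159] 20.5667 0.0006805695744357034
side spot_point poise_mid 0.63 [0.58  0.037 0.098]
side spot_point pointer_tip 0.92 [0.611 0.205 0.059]
side spot_point pan_top 0.78 [ 0.541 -0.199  0.132]
top spot_point poise_mid 0.45 [0.585 0.039 0.101]
top spot_point pan_top 0.63 [ 0.539 -0.193  0.13 ]
```

>>> arm_command(xyz=[[-0.0002,-0.001,0.0001],[-0.0004,-0.002,0.0002],[-0.0005,-0.003,0.0003],[-0.0007,-0.004,0.0004],[-0.0009,-0.005,0.0005],[-0.0011,-0.006,0.0006],[-0.0012,-0.007,0.0007],[-0.0014,-0.008,0.0008],[-0.0016,-0.009,0.0009],[-0.0018,-0.01,0.001],[-0.0012,-0.007,0.002],[0,0,0.002],[0,0,0.002],[0,0,0.002],[0,0,0.002],[0,0,0.002],[0,0,0.002],[0,0,0.002]], rot=[[0,0,0],[0,0,0],[0,0,0],[0,0,0],[0,0,0],[0,0,0],[0,0,0],[0,0,0],[0,0,0],[0,0,0],[0,0,0],[0,0,0],[0,0,0],[0,0,0],[0,0,0],[0,0,0],[0,0,0],[0,0,0]])

```text
time: 22.37
ee_pos: [0.5879, 0.062, 0.0992]
eef_rot: [0.767, 0.641, -0.0, 0.0]
ft_force: [0.4, 0.5, -0.0]
width: 0.0004
grip_force: 0.0
```

```bash
cat > chk.py <<'E'
from h import *
import sys
f=np.array([.561,-.088]);u=np.array([.1745,.9846])
for k in range(2):
  for c in('side','top'):
    im=save(c,f'{sys.argv[1]}_{c}.png')
    for l in('poise_mid','pointer_tip'):
      for d in r.spot_point(l,c)[:1]:
        P=w(c,d['at']);print(c,l,round(d['conf'],2),P.round(3),'s',round(float((P[:2]-f)@u),4))
s=r.read_state();print(s['ee_pos'].round(4),'tcp s',round(float((s['ee_pos'][:2]-f)@u),4),s['ft_force'].round(1),s['time'])
E
python3 chk.py a
```

```text
side poise_mid 0.44 [0.581 0.029 0.102] s 0.1186
side pointer_tip 0.59 [0.612 0.206 0.06 ] s 0.2984
top poise_mid 0.61 [0.581 0.033 0.101] s 0.1223
side poise_mid 0.51 [0.585 0.031 0.102] s 0.1209
side pointer_tip 0.83 [0.612 0.209 0.056] s 0.3014
top poise_mid 0.67 [0.582 0.033 0.103] s 0.1223
top pointer_tip 0.23 [ 0.559 -0.09  -0.003] s -0.0021
[0.5879 0.0622 0.0992] tcp s 0.1526 [-0.3 -0.1  0.1] 22.9667
```

>>> arm_command(xyz=[[-0.0009,-0.005,0.001],[-0.0014,-0.008,0.001],[-0.0018,-0.01,0.001],[-0.0019,-0.011,0.0011],[-0.0021,-0.012,0.0012],[-0.0023,-0.013,0.0013],[-0.0025,-0.014,0.0014],[-0.0027,-0.015,0.0015],[-0.0028,-0.016,0.0016],[-0.003,-0.017,0.0017],[-0.0032,-0.018,0.0018],[-0.0034,-0.019,0.0019],[-0.0035,-0.02,0.002],[-0.0037,-0.021,0.0021],[-0.0039,-0.022,0.0022],[-0.0041,-0.023,0.0023],[-0.0043,-0.024,0.0024],[-0.0044,-0.025,0.0025],[-0.0046,-0.026,0.0026],[-0.0048,-0.027,0.0027]], rot=[[0,0,0],[0,0,0],[0,0,0],[0,0,0],[0,0,0],[0,0,0],[0,0,0],[0,0,0],[0,0,0],[0,0,0],[0,0,0],[0,0,0],[0,0,0],[0,0,0],[0,0,0],[0,0,0],[0,0,0],[0,0,0],[0,0,0],[0,0,0]])

```text
time: 24.63
ee_pos: [0.5833, 0.036, 0.102]
eef_rot: [0.767, 0.642, 0.0, -0.0]
ft_force: [1.4, 4.2, 2.1]
width: 0.0006
grip_force: 2.4
```

>>> arm_command(xyz=[[-0.0002,-0.001,0.0001],[-0.0004,-0.002,0.0002],[-0.0005,-0.003,0.0003],[0,0.0,0.001],[0.0012,0.007,0.002],[0.0012,0.007,0.004],[0.0012,0.007,0.006],[0.0012,0.007,0.006],[0.0012,0.007,0.006],[0.0012,0.007,0.006],[0.0012,0.007,0.006],[0.0012,0.007,0.006],[0.0012,0.007,0.006],[0.0012,0.007,0.006]], rot=[[0,0,0],[0,0,0],[0,0,0],[0,0,0],[0,0,0],[0,0,0],[0,0,0],[0,0,0],[0,0,0],[0,0,0],[0,0,0],[0,0,0],[0,0,0],[0,0,0]])

```text
time: 25.8
ee_pos: [0.5843, 0.0422, 0.1078]
eef_rot: [0.767, 0.641, 0.0, 0.0]
ft_force: [0.3, 0.4, -0.9]
width: 0.0005
grip_force: 0.0
```

```bash
python3 chk.py b
```

```text
side poise_mid 0.6 [0.577 0.006 0.114] s 0.0957
top poise_mid 0.68 [0.578 0.012 0.111] s 0.1013
side poise_mid 0.75 [0.576 0.003 0.113] s 0.0924
top poise_mid 0.67 [0.579 0.008 0.114] s 0.0982
[0.5843 0.0422 0.1079] tcp s 0.1323 [ 0.3 -0.4  0.2] 26.4
```

```bash
python3 - <<'E'
from h import *
for c,ht in(('side',1),):
    b=cv2.imread(f'pics/b_{c}.png')
    print(px(c,[.614,.211,.085]),px(c,[.614,.211,.093]),px(c,[.614,.211,.0765]),px(c,[.614,.211,.0545]))
    u,v=map(int,px(c,[.614,.211,.085]))
    cv2.imwrite('pics/c8.png',cv2.resize(b[v-25:v+25,u-25:u+40],None,fx=12,fy=12,interpolation=cv2.INTER_CUBIC));print(u-25,v-25)
E
```

```text
(np.float64(203.94118788816732), np.float64(140.2356017493156)) (np.float64(203.80752017351602), np.float64(138.06010607257898)) (np.float64(204.0823053106991), np.float64(142.5323444102562)) (np.float64(204.44328664527376), np.float64(148.40746043807542))
178 115
```

View pics/c8.png

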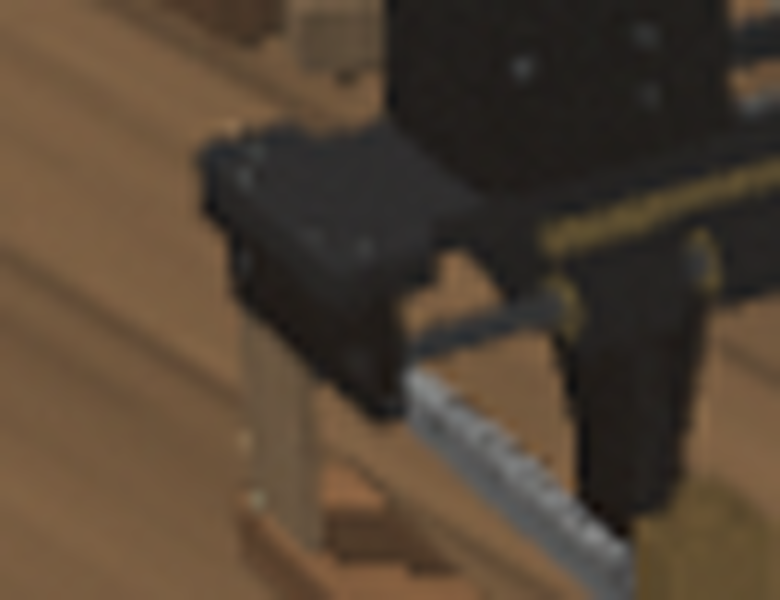

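The crop shows the gripper hiding the index plate and pointer (crop px about 300,300), while the beam looks near level. I'll raise the arm to see.

>>> arm_command(xyz=[[0,0.001,0.01],[0,0.001,0.035],[0,0.001,0.07],[0,0.001,0.11],[0,0.001,0.13],[0,0.001,0.14],[0,0.001,0.14],[0,0.001,0.14],[0,0.001,0.14],[0,0.001,0.14],[0,0.001,0.14],[0,0.001,0.14]], rot=[[0,0,0],[0,0,0],[0,0,0],[0,0,0],[0,0,0],[0,0,0],[0,0,0],[0,0,0],[0,0,0],[0,0,0],[0,0,0],[0,0,0]])

```text
time: 27.4
ee_pos: [0.584, 0.0431, 0.247]
eef_rot: [0.767, 0.641, -0.001, -0.0]
ft_force: [-0.0, -0.7, 0.1]
width: 0.0005
grip_force: 0.0
```

```bash
python3 chk.py c; python3 - <<'E'
from h import *
b=cv2.imread('pics/c_side.png');u,v=204,140
cv2.imwrite('pics/c9.png',cv2.resize(b[v-25:v+25,u-25:u+40],None,fx=12,fy=12,interpolation=cv2.INTER_CUBIC))
E
```

```text
side poise_mid 0.45 [0.577 0.006 0.111] s 0.0955
side pointer_tip 0.8 [0.613 0.211 0.087] s 0.3032
top poise_mid 0.49 [0.578 0.009 0.112] s 0.0981
side poise_mid 0.61 [0.581 0.004 0.113] s 0.0946
side pointer_tip 0.56 [0.612 0.21  0.087] s 0.3019
top poise_mid 0.68 [0.579 0.009 0.113] s 0.0984
[0.5843 0.0432 0.2479] tcp s 0.1333 [-0.1  0.2 -0.3] 28.0
```

View pics/c9.png

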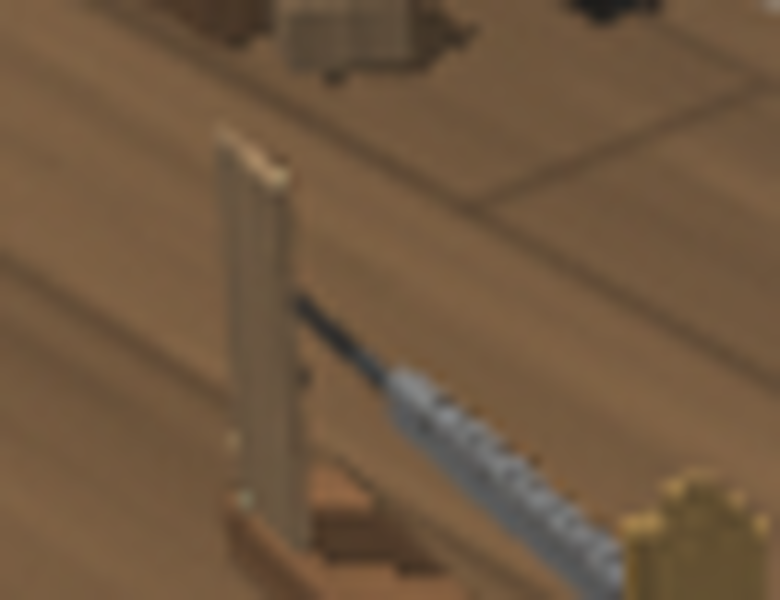

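The crop shows the pointer tip at about (300,300), which is image px (204,140), exactly where the index centre projects. A dark bar peeps out at crop (303,378), so I'll check that against the expected bar position before handing in.

```bash
python3 - <<'E'
from h import *
f=np.array([.561,-.088,0]);u=np.array([.1745,.9846,0]);n=np.array([-.9846,.1745,0])
def q(s,o,z):
    a=px('side',f+u*s+n*o+[0,0,z]);return round((a[0]-179)*12),round((a[1]-115)*12)
print('tip level',q(.305,0,.085),'stop',q(.275,0,.055),'+.04',q(.3,0,.097),'-.04',q(.3,0,.073))
for o in(.008,.010):
  for z in(.0955,.0745): print(o,z,q(.288,o,z),q(.322,o,z))
print('plate top',q(.288,.01,.135),q(.322,.01,.135))
for k in range(3):
  for c in('side','top'):
    r.camera(c);spot('pointer_tip',c,n=1)
spot('puzzle_box','side')
E
```

```text
tip level (297, 301) stop (355, 445) +.04 (303, 269) -.04 (308, 347)
0.008 0.0955 (298, 301) (239, 248)
0.008 0.0745 (302, 369) (244, 316)
0.01 0.0955 (291, 302) (233, 250)
0.01 0.0745 (296, 371) (237, 318)
plate top (283, 170) (224, 119)
side spot_point pointer_tip 0.73 [0.615 0.21  0.087]
top spot_point pointer_tip 0.27 [ 0.54  -0.195  0.121]
side spot_point pointer_tip 0.77 [0.61  0.21  0.086]
side spot_point pointer_tip 0.9 [0.615 0.214 0.088]
side spot_point puzzle_box 0.84 [0.272 0.213 0.002]
side spot_point puzzle_box 0.7 [0.398 0.107 0.002]
side spot_point puzzle_box 0.64 [ 0.362 -0.069 -0.002]
side spot_point puzzle_box 0.61 [ 0.54  -0.2    0.119]
```

The lower bar is where it should be. The tip reads +2 to 3 mm from centre, steady and well inside 8.5 mm. The box stands on the pan at z 0.119, and the arm is clear.

```bash
python3 -c "
from bench import r
print(r.close_job(), r.read_state()['time'])"
```

```text
the job is handed in; nothing more can be done
the job is handed in; nothing more can be done
```

The puzzle box stands on the pan and the beam rests level to within about 0.01 rad, with the poise in the notch near 0.045 and the arm clear; I handed the job in at about 28 s of the 72 s allowed, but no verdict was returned.

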